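# Pack the shortbread fingers under the cover of the biscuit board

### The arm

A 6-joint arm with a two-finger parallel gripper is mounted at the origin on a cart in front of the work surface, level with it; the furniture and walls round the work are solid. World frame = base frame: x ahead of the robot, y to its left, z up, the work surface at z = 0. Lengths are in m, angles in degrees, forces in N, time in s.
With the tool pointing down it reaches from about 0.3 to 0.75 m from the base axis. Payload 8.5 kg.
Tool frame: the origin (TCP) lies at the centre of the arm's flange, where the gripper is bolted on; the fingertips stand 173 mm ahead of it and the grasp point (between the pads) lies env.pinch_z ahead of it (env.pinch_z is the distance from the TCP to the grasp point, in m); z points along the fingers, y is the line along which they close (so a half turn about z gives the same grasp; the last joint's range is limited). The gripper opens to 85 mm and grips with 20 to 120 N. Pads are 22 mm wide; open, the fingers measure 114 mm over their backs; the gripper's body (76 mm by 85 mm) begins 54 mm behind the grasp point. The pads swing forward as they close: fully open they stand 13 mm farther back than shut.
Start: joints at [-12.336, 21.807, 74.336, -0, 83.858, -12.336], TCP at [0.55, 0, 0.405] pointing down, gripper open.
Joint ranges: [-178.18, 178.18], [-50.72, 133.34], [12.68, 142.11], [-81.47, 261.47], [9.98, 163.14], [-165.26, 165.26]. Speed limits (degrees/s): [136.94, 136.94, 180, 180, 180, 180].

### API

Orientations are given as a 3x3 rotation matrix whose columns are the frame's x, y, z axes.
In Python, from rig import env, get_image, job, spotter gives the robot as it stands. The module is installed in compiled form; this text tells all that it offers.
- The arm moves only by the shell command python3 -m creep 'ROWS' [FORCE]. ROWS is text: rows parted by semicolons, each of 7 numbers parted by spaces: the turn, a rotation vector about the tool's x, y, z in units of 8 degrees (1.0 is 8 degrees), then the shift along the tool's x, y, z in units of 30 mm (1.0 is 30 mm), then the finger opening in mm, from 0 to 85.4. A call has 1 to 12 rows; each row is the pose to reach, as a shift and turn from the pose commanded when the call began, along the tool's axes at that moment; what a row does not reach only later rows make up. A row lasts 1/10 s, in which the tool goes at most 50 mm and 8.59 degrees, less where a joint would pass 70% of its speed; a pose out of reach is approached as far as the arm can. A call with a gripper value outside its range is refused whole. The fingers move at their own pace and stop on an object; FORCE is the grip in N (left out, the last holds). Time passes only in rows, so rows that repeat a pose let the fingers close. It gives the time, the measured TCP pose, the force, the opening and the grip force at its end, in the units of the state.
- env.observe(): the state, without advancing time (a new reading comes with each control period).
- get_image(name): name is "scene" or "side" or "wrist"; returns a dict with "image" (400x640x3 uint8, blue, green, red), "depth" (400x640 float32, m along the optical axis (not along the pixel's ray), 0 where there is no reading), "intrinsics" (3x3 intrinsics, pixels), "view" (4x4, takes a point from world to camera coordinates). Camera axes: x right, y up, looking along -z (the intrinsics and any distortion apply to the point x, -y, -z); pixel columns grow to the right and rows downward; lengths in m; the calibration is good to about 2 mm. A picture is of the moment at which its call begins.
- job.close_job(): hands the job in; it is judged then, once.
Trained networks look in a picture, given as the dict that the camera call returned (one of the last four; its "shot" number tells which), for a name from the list of things; names that differ only in an ending like _2 or _b are one class to them, and where a whole thing is asked for, a point or a joint stands for the part that bears it (a point fixed in the world has none). Each returns a list of dicts, best first, with "p" (0 to 1); they miss things now and then, are a little off and sometimes report something else, mostly with a low value. They report only what shows in the picture. A call takes as long as a camera call. They do not tell look-alikes from the thing itself.
- spotter.boxes_of(label, picture): "xy" ([column, row] in pixels, amid what is visible of it).
The state is a dict: "time_s": time; "q": joint angles; "qvel": joint speeds; "joint_efforts": joint torques, N m; "position": TCP position; "tool_rot": TCP orientation; "ft_force": force on the tool from outside, world axes, zero at the start; "wrist_torque": the same for the moment, N m; "grip_width": finger opening in m; "gripper_force": force on a finger pad.
Only numpy, scipy, OpenCV 4.12 (cv2) and the standard library are available. Lean on these libraries where they do the work, as an engineer would, in place of code of your own. Each camera call takes 0.05 s, during which the arm holds its last target. There are 200 camera calls.

### The job

Take the white pastry smoother by its handle and, with its straight edge, push the five loose shortbread fingers together along the board into the covered end; press the row up firmly so that it is tight against the end wall with no gaps, but gently enough not to crush the biscuits, and never touch them with the gripper. Lay the smoother flat on the worktop, off the board, and lower the wooden lid gently until it is fully shut over the row. Leave the other things where they stand.

Things in the scene. Friction and masses are not known exactly. Their poses are not given: they have to be found in the camera images.
- board: Wooden biscuit board, fixed, 122 (x) x 430 (y) x 14 mm thick; origin under its centre, on the worktop. The end at y=-215 is open, that at y=+215 covered. Its upper face, the floor for the biscuits, is 14 mm above the worktop. On it runs a channel 94 mm wide along y, between low rails (top 26 mm above the worktop) up to y=+65, then between walls (top 48 mm above it) up to the end wall.
- end_wall (a point): Middle of the end wall's inner face, on the board's floor: at x=0, y=+203 of the board, 14 mm above the worktop; axes as the board's. The row is to lie tight against this wall. Biscuits, wall and smoother are hard: once the row is closed up the force rises within a fraction of a millimetre, so come up to it slowly.
- lid (a joint): Angle of the wooden lid (rad): 0 fully shut, 1.57 upright, 2.05 leant fully back; starts at 1.8 to 2.0. It is hinged on top of the end wall. The hinge is stiff (about 0.13 N m): the lid stays where it is left and must be brought down all the way, with about 1 N at its edge.
- lid_hinge (a point): Middle of the lid's hinge line: on the board at y=+215, 49 mm above the worktop. Axes are the lid's and turn with it: x along the hinge line, -y from the hinge to the free edge, z out of the outer (upper when shut) face. The outer face lies 8 mm from the hinge line.
- lid_edge (a point): Middle of the lid's free edge on its outer face, 149 mm from the hinge; axes as lid_hinge. The lid is a plate 118 x 149 x 8 mm; an 11 mm lip sticks out beyond this edge. A flap under the edge hangs 30 mm down into the channel when shut, its inner face then 127.5 mm from the end wall: it shuts only over a closed-up row.
- biscuit_1_center (a point): Centre of a loose shortbread finger, 80 mm long (its x), 16 mm high, hand-cut and so of uneven width, 20 to 29 mm (its y). It starts flat in the open part of the channel, roughly across it. About 30 g. It breaks when squeezed with more than 20 N; 5 to 12 N presses the row firmly.
- biscuit_2_center (a point): Centre of a loose shortbread finger, 80 mm long (its x), 16 mm high, hand-cut and so of uneven width, 20 to 29 mm (its y). It starts flat in the open part of the channel, roughly across it. About 30 g. It breaks when squeezed with more than 20 N; 5 to 12 N presses the row firmly.
- biscuit_3_center (a point): Centre of a loose shortbread finger, 80 mm long (its x), 16 mm high, hand-cut and so of uneven width, 20 to 29 mm (its y). It starts flat in the open part of the channel, roughly across it. About 30 g. It breaks when squeezed with more than 20 N; 5 to 12 N presses the row firmly.
- biscuit_4_center (a point): Centre of a loose shortbread finger, 80 mm long (its x), 16 mm high, hand-cut and so of uneven width, 20 to 29 mm (its y). It starts flat in the open part of the channel, roughly across it. About 30 g. It breaks when squeezed with more than 20 N; 5 to 12 N presses the row firmly.
- biscuit_5_center (a point): Centre of a loose shortbread finger, 80 mm long (its x), 16 mm high, hand-cut and so of uneven width, 20 to 29 mm (its y). It starts flat in the open part of the channel, roughly across it. About 30 g. It breaks when squeezed with more than 20 N; 5 to 12 N presses the row firmly.
- smoother_grip (a point): Centre of the handle bar of the white plastic pastry smoother, 45 mm above its underside. The smoother is a flat paddle 84 (x) x 70 (y) x 12 mm; its straight 84 mm edges lie 35 mm either side along its y. The bar, a bridge along x, is 78 mm long, 18 mm wide (y: grip across this), 20 mm high, 23 mm clear of the paddle. About 160 g; starts flat on the worktop.
- smoother: The same smoother; origin in the middle of its underside, z up.
- biscuit_1: The same shortbread finger as that of its centre; origin in the middle of its underside.
- biscuit_2: The same shortbread finger as that of its centre; origin in the middle of its underside.
- biscuit_3: The same shortbread finger as that of its centre; origin in the middle of its underside.
- biscuit_4: The same shortbread finger as that of its centre; origin in the middle of its underside.
- biscuit_5: The same shortbread finger as that of its centre; origin in the middle of its underside.
- jam: Small jam jar with dark cap, 63x68x115 mm, a bystander; origin under its centre.
- mug: Tea mug with handle, 92x127x95 mm, a bystander; origin under its centre.
- honey: Honey jar with green cap, 70x70x101 mm, a bystander; origin under its centre.
Not all that is in view belongs to the job. What is shaped like the biscuit_5 but green or pink is not meant.

How it is judged (in metres and radians):
On the way, in this order (a step that is already met when the one before it is completed fails the run):
1. the smoother presses the closed-up row firmly (more than 3 N) against the end wall (y of biscuit_1_center in the frame of board above 0.08875 m and z of biscuit_1_center in the frame of board between 0.019 and 0.025 m and y of biscuit_2_center in the frame of board above 0.092 m and z of biscuit_2_center in the frame of board between 0.019 and 0.025 m and y of biscuit_3_center in the frame of board above 0.08975 m and z of biscuit_3_center in the frame of board between 0.019 and 0.025 m and y of biscuit_4_center in the frame of board above 0.09275 m and z of biscuit_4_center in the frame of board between 0.019 and 0.025 m and y of biscuit_5_center in the frame of board above 0.0905 m and z of biscuit_5_center in the frame of board between 0.019 and 0.025 m and (contact force between smoother and biscuit_1 above 3 N or contact force between smoother and biscuit_2 above 3 N or contact force between smoother and biscuit_3 above 3 N or contact force between smoother and biscuit_4 above 3 N or contact force between smoother and biscuit_5 above 3 N)), for 0.2 s.
2. the lid is fully shut (value of joint lid below 0.04 rad), for 0.2 s.
At the end, for the whole second after the job is handed in: All five biscuits lie flat on the board in one row against the end wall with less than 2 mm of gaps in all; the lid is shut (below 0.04 rad); the smoother lies flat and at rest on the worktop, off the board (y of biscuit_1_center in the frame of board above 0.08875 m and z of biscuit_1_center in the frame of board between 0.019 and 0.025 m and y of biscuit_2_center in the frame of board above 0.092 m and z of biscuit_2_center in the frame of board between 0.019 and 0.025 m and y of biscuit_3_center in the frame of board above 0.08975 m and z of biscuit_3_center in the frame of board between 0.019 and 0.025 m and y of biscuit_4_center in the frame of board above 0.09275 m and z of biscuit_4_center in the frame of board between 0.019 and 0.025 m and y of biscuit_5_center in the frame of board above 0.0905 m and z of biscuit_5_center in the frame of board between 0.019 and 0.025 m and value of joint lid below 0.04 rad and height (world z) of smoother below 0.006 m and angle between smoother's own z axis and vertical below 0.1 rad and linear speed of smoother below 0.02 m/s); the robot touches nothing.
It fails at once if a biscuit is pressed with more than 20 N by the smoother, or against the board or its lid (contact force between any of biscuit_1, biscuit_2, biscuit_3, biscuit_4, biscuit_5 and smoother above 20 N or contact force between any of biscuit_1, biscuit_2, biscuit_3, biscuit_4, biscuit_5 and board above 20 N).
It fails at once if the gripper touches a biscuit (contact force between any of biscuit_1, biscuit_2, biscuit_3, biscuit_4, biscuit_5 and the fingers above 0.3 N or contact force between any of biscuit_1, biscuit_2, biscuit_3, biscuit_4, biscuit_5 and the arm above 0.3 N).
It fails at once if the lid is slammed (faster than 3 rad/s) (velocity of joint lid below -3 rad/s).
It fails at once if a bystander is moved more than 3 cm (distance of any of jam, mug, honey from where it was at the start of the episode above 0.03 m).
It also fails if it takes over 72 s, if anything falls off the work surface, if the arm or the gripper's body presses on something with over 40 N, if the wrist force passes 120 N, or if a joint passes its speed limit or range.

## Working session

There is one attempt and no reset: what is moved stays moved. The work goes in short steps, Python scripts to look and compute and a shell command to move; the robot and the scene stay as the last step left them, time stands still between calls to the robot, and variables do not carry over. Pictures are saved under pics/ and viewed, at most 10 in all, crops included, and the job is handed in when it is done.

```bash
mkdir -p pics; cat > h.py <<'E'
import numpy as np, cv2
from rig import env, get_image, job, spotter
def P(d,u,v,depth=None):
    K=d["intrinsics"]; z=depth if depth is not None else np.median(d["depth"][int(v)-1:int(v)+2,int(u)-1:int(u)+2])
    c=np.array([(u-K[0,2])/K[0,0]*z,-(v-K[1,2])/K[1,1]*z,-z,1])
    return (np.linalg.inv(d["view"])@c)[:3]
def cloud(d):
    K=d["intrinsics"]; z=d["depth"]; v,u=np.mgrid[:400,:640]
    c=np.stack([(u-K[0,2])/K[0,0]*z,-(v-K[1,2])/K[1,1]*z,-z,np.ones_like(z)],-1)
    w=(c@np.linalg.inv(d["view"]).T)[...,:3]; w[z==0]=np.nan; return w
E
python3 - <<'E'
from h import *
s=env.observe(); print(env.pinch_z,{k:np.round(v,3).tolist() for k,v in s.items()})
for n in["scene","side"]:
    d=get_image(n); cv2.imwrite(f"pics/{n}0.png",d["image"]); print(n,np.round(np.linalg.inv(d["view"]),3).tolist(), d["intrinsics"].tolist())
    for l in["smoother","biscuit_1","board","lid_edge","jam","mug","honey","lid_hinge","smoother_grip"]:
        for r in spotter.boxes_of(l,d):
            if r["p"]>.2: print(l,round(r["p"],2),np.round(r["xy"]),np.round(P(d,*r["xy"]),3))
E
```

```text
0.1547 {'time_s': 0.0, 'q': [-12.334, 21.842, 74.386, -0.002, 83.86, -12.338], 'qvel': [-0.042, -0.13, 0.052, 0.077, -0.11, -0.002], 'joint_efforts': [-0.001, -44.847, -23.129, -0.0, 0.005, 0.0], 'position': [0.55, 0.0, 0.404], 'tool_rot': [[-0.0, 1.0, -0.002], [1.0, 0.0, 0.0], [0.0, -0.002, -1.0]], 'ft_force': [-0.001, -1.405, 0.135], 'wrist_torque': [-0.016, -0.039, 0.034], 'gripper_force': 0.0, 'grip_width': 0.085}
scene [[-0.718, 0.505, -0.478, -0.189], [-0.695, -0.508, 0.508, 0.752], [0.013, 0.698, 0.716, 1.198], [0.0, 0.0, 0.0, 1.0]] [[498.40929232584745, 0.0, 313.4403874058416], [0.0, 498.40929232584745, 199.1327735847308], [0.0, 0.0, 1.0]]
smoother 0.89 [396. 171.] [ 0.49  -0.393  0.014]
smoother 0.72 [315. 221.] [ 0.52  -0.011  0.029]
smoother 0.6 [326. 213.] [ 0.522 -0.061  0.029]
biscuit_1 0.75 [324. 213.] [ 0.526 -0.058  0.028]
biscuit_1 0.69 [314. 218.] [ 0.532 -0.018  0.028]
biscuit_1 0.63 [304. 183.] [ 0.677 -0.12   0.014]
biscuit_1 0.58 [307. 228.] [0.519 0.025 0.029]
biscuit_1 0.57 [213. 267.] [0.617 0.317 0.015]
biscuit_1 0.47 [333. 192.] [ 0.569 -0.15   0.026]
bisc
[... 1286 characters left out ...]
 0.46 [329. 140.] [0.615 0.308 0.011]
board 0.97 [302. 186.] [0.518 0.083 0.011]
lid_edge 0.93 [301. 128.] [0.524 0.219 0.111]
lid_edge 0.52 [291. 350.] [ 0.477 -0.387  0.011]
lid_edge 0.37 [312. 235.] [ 0.533 -0.12   0.027]
jam 0.89 [409. 272.] [ 0.709 -0.291  0.097]
jam 0.67 [313. 236.] [ 0.535 -0.121  0.027]
mug 0.64 [409. 190.] [ 0.773 -0.05   0.091]
honey 0.64 [380. 154.] [0.742 0.128 0.073]
honey 0.37 [292. 351.] [ 0.478 -0.388  0.011]
lid_hinge 0.61 [296. 127.] [0.511 0.223 0.113]
lid_hinge 0.37 [300. 184.] [0.514 0.087 0.012]
smoother_grip 0.71 [296. 351.] [ 0.486 -0.389  0.011]
smoother_grip 0.6 [308. 219.] [ 0.527 -0.067  0.028]
smoother_grip 0.28 [411. 193.] [ 0.778 -0.055  0.085]
```

View pics/scene0.png

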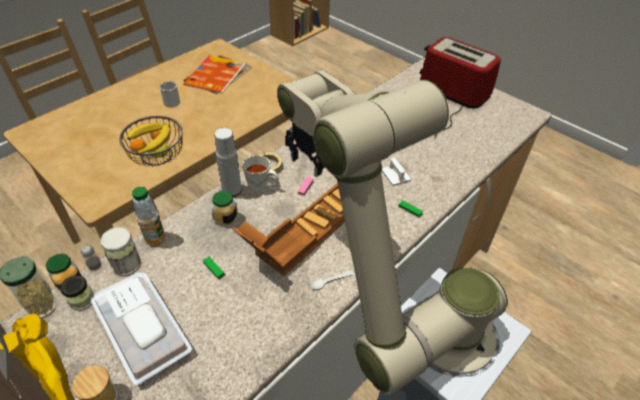

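View pics/side0.png

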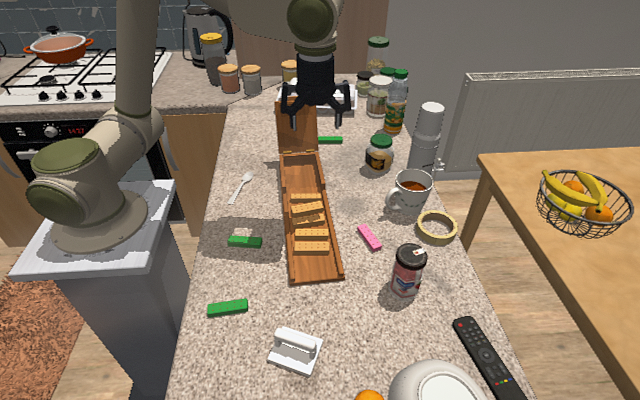

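```bash
python3 - <<'E'
from h import *
from scipy import ndimage
d1=get_image("scene");d2=get_image("side")
w=np.concatenate([cloud(d1).reshape(-1,3),cloud(d2).reshape(-1,3)])
w=w[~np.isnan(w).any(1)]
def rect(m,name):
    p=w[m].astype(np.float32); r=cv2.minAreaRect(p[:,:2]); print(name,len(p),np.round(r[0],4),np.round(r[1],4),round(r[2],1),'z',np.round(np.percentile(p[:,2],[5,50,95]),4))
x,y,z=w.T
near=(abs(x-.485)<.09)&(abs(y+.39)<.09)
rect(near&(z>.035)&(z<.07),'bar'); rect(near&(z>.006)&(z<.02),'paddle')
reg=(abs(x-.53)<.08)
# walls tops
rect(reg&(y>.02)&(y<.35)&(z>.042)&(z<.052),'walltops')
rect(reg&(y>-.3)&(y<.08)&(z>.022)&(z<.0275),'railtops')
rect(reg&(y>-.3)&(y<.3)&(z>.01)&(z<.0275),'low')
for zz in(.06,.08,.1,.12,.14,.16,.18,.19): 
    m=reg&(y>.1)&(y<.35)&(abs(z-zz)<.004)
    if m.sum()>5: print(zz,m.sum(),np.round(np.percentile(x[m],[2,98]),3),np.round(np.percentile(y[m],[2,50,98]),3))
E
```

```text
Traceback (most recent call last):
cv2.error: OpenCV(4.12.0) /io/opencv/modules/imgproc/src/convhull.cpp:143: error: (-215:Assertion failed) total >= 0 && (depth == CV_32F || depth == CV_32S) in function 'convexHull'
```

The side view shows the board running along +y, with its open end at about (315,278), the biscuits at (310,200–250) and the leant-back lid at (298,128). The smoother is at (295,350), with its handle along the image's x axis. The scene view shows the same layout, partly hidden by the arm.

```bash
python3 - <<'E'
from h import *
d1=get_image("scene");d2=get_image("side")
for n,d in (("scene",d1),("side",d2)):
  print(n)
  w=cloud(d).reshape(-1,3)
  w=w[~np.isnan(w).any(1)]
  def rect(m,name):
    p=w[m].astype(np.float32)
    if len(p)<5: print(name,len(p)); return
    r=cv2.minAreaRect(p[:,:2].copy()); print(name,len(p),np.round(r[0],4),np.round(r[1],4),round(r[2],1),'z',np.round(np.percentile(p[:,2],[5,50,95]),4))
  x,y,z=w.T
  near=(abs(x-.485)<.09)&(abs(y+.39)<.09)
  rect(near&(z>.047)&(z<.07),'bar'); rect(near&(z>.008)&(z<.016),'paddle')
  reg=(abs(x-.53)<.09)
  rect(reg&(y>.02)&(y<.35)&(z>.042)&(z<.052),'walltops')
  rect(reg&(y>-.3)&(y<.03)&(z>.018)&(z<.0275),'railtops')
  rect(reg&(y>-.3)&(y<.3)&(z>.009)&(z<.0275),'low')
  for zz in(.06,.08,.1,.12,.14,.16,.18,.19,.2): 
    m=reg&(y>.1)&(y<.4)&(abs(z-zz)<.004)
    if m.sum()>5: print(zz,m.sum(),np.round(np.percentile(x[m],[2,98]),3),np.round(np.percentile(y[m],[2,50,98]),3))
E
python3 -c "
import cv2
a=cv2.imread('pics/side0.png');cv2.imwrite('pics/c0.png',cv2.resize(a[80:380,220:420],None,fx=2,fy=2,interpolation=3))"
```

```text
scene
bar 90 [ 0.4835 -0.3812] [0.0192 0.0814] 66.4 z [0.0479 0.0529 0.0583]
paddle 200 [ 0.4678 -0.4133] [0.1441 0.0872] 62.1 z [0.0087 0.012  0.0154]
walltops 319 [0.5166 0.125 ] [0.1204 0.1573] 4.1 z [0.0433 0.0471 0.0509]
railtops 562 [ 0.5267 -0.0824] [0.1202 0.232 ] 3.6 z [0.0189 0.0243 0.0272]
low 2183 [0.5214 0.0342] [0.141  0.4741] 7.2 z [0.0103 0.016  0.0266]
0.06 17 [0.454 0.554] [0.175 0.204 0.211]
0.08 13 [0.454 0.561] [0.206 0.214 0.219]
0.1 9 [0.453 0.553] [0.215 0.221 0.227]
0.12 9 [0.451 0.563] [0.225 0.233 0.238]
0.14 9 [0.452 0.558] [0.235 0.243 0.247]
0.16 12 [0.452 0.556] [0.243 0.25  0.256]
0.18 105 [0.451 0.563] [0.242 0.255 0.264]
0.19 245 [0.467 0.553] [0.226 0.24  0.265]
0.2 13 [0.478 0.55 ] [0.228 0.232 0.256]
side
bar 444 [ 0.4845 -0.3848] [0.0182 0.0773] 65.8 z [0.0484 0.0536 0.0559]
paddle 1128 [ 0.4843 -0.3845] [0.0705 0.0843] 65.4 z [0.0095 0.0112 0.0133]
walltops 433 [0.5163 0.119 ] [0.1159 0.1561] 3.3 z [0.0435 0.0464 0.0508]
railtops 1380 [ 0.5284 -0.1022] [0.1162 0.2685] 3.0 z [0.0192 0.0245 0.0272]
low 4636 [0.5265 0.0299] [0.5434 0.1516] 88.6 z [0.011  0.0137 0.0265]
0.06 118 [0.458 0.569] [0.192 0.199 0.204]
0.08 132 [0.455 0.57 ] [0.202 0.207 0.216]
0.1 119 [0.458 0.567] [0.211 0.217 0.222]
0.12 115 [0.453 0.568] [0.219 0.227 0.232]
0.14 107 [0.452 0.564] [0.228 0.235 0.241]
0.16 67 [0.453 0.567] [0.238 0.245 0.25 ]
0.18 24 [0.452 0.506] [0.247 0.253 0.258]
0.19 45 [0.467 0.512] [0.223 0.241 0.262]
```

View pics/c0.png

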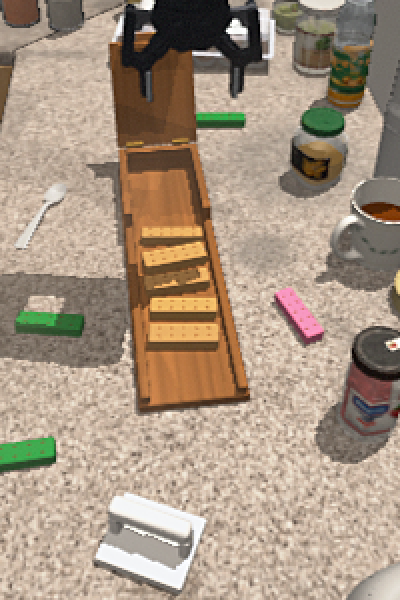

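The crop shows the five fingers across the channel and the third one has chocolate-like marks. The smoother's bar is about 24° off x, and the cloud agrees. I'll go above the smoother first.

```bash
python3 -m creep '0 0 14.27 -12.8 -2.18 4.5 85;0 0 14.27 -12.8 -2.18 4.5 85;0 0 14.27 -12.8 -2.18 4.5 85;0 0 14.27 -12.8 -2.18 4.5 85;0 0 14.27 -12.8 -2.18 4.5 85;0 0 14.27 -12.8 -2.18 4.5 85;0 0 14.27 -12.8 -2.18 4.5 85;0 0 14.27 -12.8 -2.18 4.5 85;0 0 14.27 -12.8 -2.18 4.5 85;0 0 14.27 -12.8 -2.18 4.5 85;0 0 14.27 -12.8 -2.18 4.5 85;0 0 14.27 -12.8 -2.18 4.5 85' 40
python3 -m creep '0 0 1.4 0 0 0 85;0 0 1.4 0 0 0 85;0 0 1.4 0 0 0 85;0 0 1.4 0 0 0 85'
cat >> h.py <<'E'
def rect(w,m,name):
    p=w[m].astype(np.float32)
    if len(p)<5: print(name,len(p)); return
    r=cv2.minAreaRect(p[:,:2].copy()); print(name,len(p),np.round(r[0],4),np.round(r[1],4),round(r[2],1),'z',np.round(np.percentile(p[:,2],[5,50,95]),4))
def flat(*ds):
    w=np.concatenate([cloud(d).reshape(-1,3) for d in ds]); return w[~np.isnan(w).any(1)]
def pose():
    s=env.observe(); R=np.array(s["tool_rot"]); print("t",s["time_s"],"pos",np.round(s["position"],4),"yaw(tool y)",round(np.degrees(np.arctan2(R[1,1],R[0,1])),2),"z",np.round(R[:,2],3),"F",np.round(s["ft_force"],2),"w",s["grip_width"],"gf",s["gripper_force"],"q6",s["q"][5])
E
python3 - <<'E'
from h import *
pose(); d=get_image("wrist"); cv2.imwrite("pics/w1.png",d["image"]); print(np.round(np.linalg.inv(d["view"]),3).tolist())
for n,dd in(("wrist",d),("scene",get_image("scene")),):
    w=flat(dd); x,y,z=w.T; near=(abs(x-.485)<.07)&(abs(y+.385)<.07)
    rect(w,near&(z>.045)&(z<.062),n+'bar'); rect(w,near&(z>.008)&(z<.016),n+'paddle')
d=get_image("scene")
w=flat(d,get_image("side")); x,y,z=w.T; reg=(abs(x-.525)<.09)
for nm,m in (("walls",reg&(y>.02)&(y<.22)&(z>.042)&(z<.053)),("rails",reg&(y>-.3)&(y<.035)&(z>.019)&(z<.0275)),("bisc",reg&(abs(x-.527)<.04)&(y>-.22)&(y<.1)&(z>.026)&(z<.034))): rect(w,m,nm)
E
```

```text
time_s: 2.4
position: [0.4845, -0.3843, 0.2696]
tool_rot: [[0.972, -0.234, -0.0], [-0.234, -0.972, 0.0], [-0.0, -0.0, -1.0]]
ft_force: [0.0, -0.2, -0.0]
grip_width: 0.0848
gripper_force: 0.0
time_s: 2.8
position: [0.4846, -0.384, 0.2697]
tool_rot: [[0.912, -0.411, 0.0], [-0.411, -0.912, -0.0], [0.0, 0.0, -1.0]]
ft_force: [-0.4, -0.7, -0.6]
grip_width: 0.0849
gripper_force: 0.0
t 2.8 pos [ 0.4846 -0.384   0.2697] yaw(tool y) -114.25 z [ 0. -0. -1.] F [-0.38 -0.71 -0.63] w 0.08493638562387841 gf 0.0 q6 64.89510939434162
[[-0.41, 0.869, 0.276, 0.556], [-0.912, -0.391, -0.123, -0.416], [0.001, -0.302, 0.953, 0.239], [0.0, 0.0, 0.0, 1.0]]
wristbar 3875 [ 0.4858 -0.3844] [0.0181 0.0766] 65.8 z [0.051  0.0547 0.056 ]
wristpaddle 8403 [ 0.4854 -0.3842] [0.0704 0.0837] 65.8 z [0.011  0.0122 0.0133]
scenebar 69 [ 0.4756 -0.3786] [0.0205 0.0633] 66.8 z [0.0466 0.0537 0.0582]
scenepaddle 93 [ 0.4569 -0.3791] [0.0519 0.0704] 36.0 z [0.0083 0.0118 0.0153]
walls 430 [0.5166 0.1253] [0.1195 0.1583] 3.0 z [0.0433 0.047  0.0516]
rails 1000 [ 0.5285 -0.099 ] [0.1202 0.2742] 3.1 z [0.0201 0.0246 0.0272]
bisc 791 [ 0.527  -0.0367] [0.0799 0.267 ] 0.0 z [0.0265 0.0294 0.0329]
```

```bash
python3 -m creep '0 0 0 0.04 0 1 85;0 0 0 0.04 0 1.8 85;0 0 0 0.04 0 2.2 85;0 0 0 0.04 0 2.35 85;0 0 0 0.04 0 2.35 85;0 0 0 0.04 0 2.35 40;0 0 0 0.04 0 2.35 10;0 0 0 0.04 0 2.35 10;0 0 0 0.04 0 2.35 10;0 0 0 0.04 0 2.35 10;0 0 0 0.04 0 2.35 10;0 0 0 0.04 0 2.35 10' 100; python3 -c "
from h import *
pose()"
```

```text
time_s: 4.2
position: [0.4858, -0.3846, 0.1997]
tool_rot: [[0.911, -0.412, 0.001], [-0.412, -0.911, -0.001], [0.001, 0.0, -1.0]]
ft_force: [-0.7, 1.0, 4.9]
grip_width: 0.0166
gripper_force: 98.4
t 4.2 pos [ 0.4858 -0.3846  0.1997] yaw(tool y) -114.33 z [ 0.001 -0.001 -1.   ] F [-0.7   0.96  4.86] w 0.016583226492609772 gf 98.42961430549622 q6 65.0323599405333
```

```bash
python3 -m creep '0 0 0 0 0 -1 10;0 0 0 0 0 -2 10;0 0 -0.8 -0.1 -1.4 -2 10;0 0 -1.6 -0.2 -2.7 -2 10;0 0 -2.4 -0.3 -3.9 -2 10;0 0 -3.2 -0.4 -4.7 -2 10;0 0 -3.43 -0.4 -4.93 -2 10;0 0 -3.43 -0.4 -4.93 -2 10;0 0 -3.43 -0.4 -4.93 -2 10;0 0 -3.43 -0.4 -4.93 -2 10'; python3 - <<'E'
from h import *
pose(); d=get_image("wrist"); cv2.imwrite("pics/w2.png",d["image"])
s=get_image("side"); cv2.imwrite("pics/s2.png",s["image"])
for n,d in(("w",d),("s",s)):
    w=flat(d); x,y,z=w.T; near=(abs(x-.5358)<.07)&(abs(y+.245)<.07)
    rect(w,near&(z>.066)&(z<.08),n+'paddle'); rect(w,near&(z>.1)&(z<.119),n+'bar')
E
```

```text
time_s: 5.2
position: [0.5354, -0.246, 0.2591]
tool_rot: [[0.999, 0.052, -0.0], [0.052, -0.999, -0.0], [-0.0, 0.0, -1.0]]
ft_force: [0.8, -0.7, -1.6]
grip_width: 0.0166
gripper_force: 98.0
t 5.2 pos [ 0.5354 -0.246   0.2591] yaw(tool y) -87.05 z [-0. -0. -1.] F [ 0.77 -0.73 -1.57] w 0.016627207932916128 gf 98.00368666648865 q6 50.87059055219841
wpaddle 10063 [ 0.5435 -0.246 ] [0.0664 0.0706] 3.0 z [0.0701 0.0715 0.0726]
wbar 9648 [ 0.5367 -0.2482] [0.0742 0.0418] 20.7 z [0.1047 0.1139 0.1155]
spaddle 753 [ 0.534 -0.248] [0.085  0.0707] 1.2 z [0.068  0.0705 0.0725]
sbar 251 [ 0.5346 -0.2546] [0.0769 0.031 ] 0.6 z [0.1016 0.1113 0.1144]
```

View pics/s2.png

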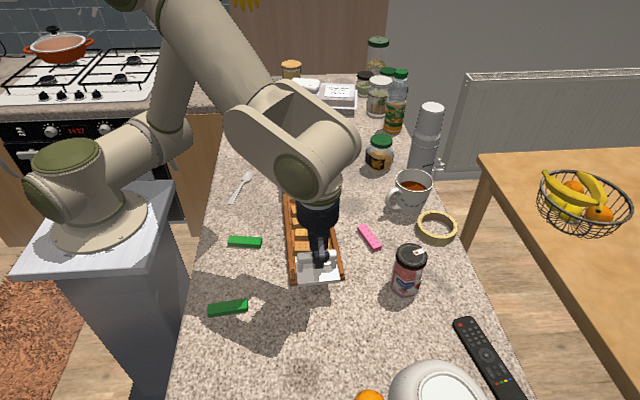

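View pics/w2.png

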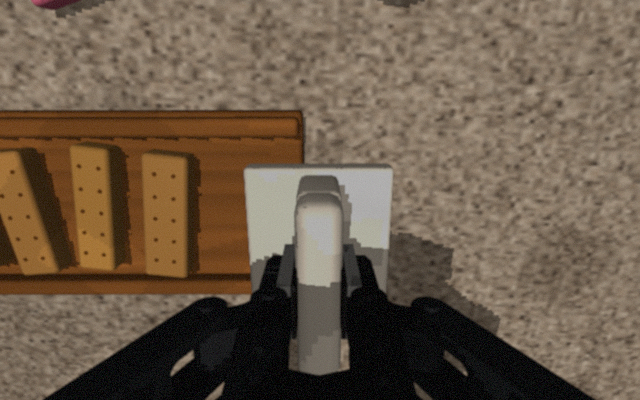

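The wrist view shows the paddle held level at (320,220) over the board's open end (column 303). The nearest biscuit is at columns 143–193, and the rails are at rows about 125 and 285. I'll measure the channel and paddle precisely.

```bash
python3 - <<'E'
from h import *
d=get_image("wrist"); w=flat(d); x,y,z=w.T
reg=(abs(x-.53)<.075)
for a in np.arange(-.2,-.09,.015):
    m=reg&(abs(y-a)<.003)
    r=m&(z>.0225)&(z<.0285)
    far=r&(x>.57); ne=r&(x<.495)
    f=m&(z>.012)&(z<.016)
    print(round(a,3),'far rail',np.round(np.percentile(x[far],[2,98]),4) if far.sum()>4 else 0,'near',np.round(np.percentile(x[ne],[2,98]),4) if ne.sum()>4 else 0)
b=reg&(z>.02)&(z<.029)&(x>.57)&(y<-.1); print('open end y',np.percentile(y[b],[.5,2]), 'rail z',np.median(z[b]))
m=(abs(x-.527)<.03)&(y<-.09)&(z>.027)&(z<.034); print('nearest biscuit y',np.percentile(y[m],[.5,2]),np.median(z[m]))
fl=(abs(x-.53)<.03)&(y>-.207)&(y<-.188)&(z<.02); print('floor',np.median(z[fl]))
p=(z>.068)&(z<.076)&(abs(x-.5358)<.06)&(abs(y+.245)<.06); print('paddle x max',np.percentile(x[p],[99,99.9]),'y',np.percentile(y[p],[.1,99.9]))
E
```

```text
-0.2 far rail [0.5818 0.5921] near [0.4776 0.4875]
-0.185 far rail [0.5811 0.5912] near [0.477  0.4866]
-0.17 far rail [0.5804 0.5904] near [0.4762 0.4858]
-0.155 far rail [0.5795 0.5896] near [0.4753 0.4852]
-0.14 far rail [0.5788 0.5889] near [0.4744 0.4842]
-0.125 far rail [0.5704 0.5881] near [0.4737 0.4834]
-0.11 far rail [0.5718 0.5873] near [0.472  0.4829]
-0.095 far rail [0.5764 0.5866] near [0.4711 0.4818]
open end y [-0.23107078 -0.22891995] rail z 0.02597896138462555
nearest biscuit y [-0.16738525 -0.16622708] 0.03008326364807412
floor 0.014212140039917526
paddle x max [0.5770617  0.57788437] y [-0.28171003 -0.20973312]
```

```bash
python3 -m creep '0 0 0 0.07 0 0.5 10;0 0 0 0.07 0 1 10;0 0 0 0.07 0 1.3 10;0 0 0 0.07 0 1.4 10;0 0 0 0.07 0 1.45 10;0 0 0 0.07 0 1.47 10;0 0 0 0.07 0 1.47 10;0 0 0 0.07 0 1.47 10'
python3 - <<'E'
from h import *
pose(); d=get_image("wrist"); w=flat(d); x,y,z=w.T
p=(z>.022)&(z<.03)&(abs(x-.5358)<.03)&(y>-.29)&(y<-.205); print('paddle z',np.median(z[p]),'y max',np.percentile(y[p],[99,99.9]))
for a in (-.22,-.215):
    m=(abs(y-a)<.002)&(x>.55)&(x<.6); 
    i=np.argsort(x[m]); print(np.round(x[m][i][::12],4),np.round(z[m][i][::12],3))
E
```

```text
time_s: 6.15
position: [0.5378, -0.2447, 0.2156]
tool_rot: [[0.999, 0.054, 0.001], [0.054, -0.999, -0.0], [0.001, 0.0, -1.0]]
ft_force: [-0.6, -0.5, -2.4]
grip_width: 0.0164
gripper_force: 98.0
t 6.15 pos [ 0.5378 -0.2447  0.2156] yaw(tool y) -86.89 z [ 0.001 -0.    -1.   ] F [-0.6  -0.46 -2.41] w 0.016386518857638525 gf 98.02583813667297 q6 50.9566963232208
paddle z 0.028062979995341977 y max [-0.21016465 -0.20903912]
[0.55   0.5504 0.5513 0.552  0.5528 0.5535 0.5544 0.5549 0.5558 0.5567
 0.5573 0.558  0.5587 0.5592 0.5602 0.5608 0.5614 0.562  0.5629 0.5634
 0.5641 0.5648 0.5655 0.5661 0.5668 0.5674 0.5682 0.5688 0.5693 0.57
 0.5706 0.5712 0.5719 0.5727 0.5734 0.5739 0.5746 0.5753 0.5758 0.5765
 0.5768 0.5771 0.5773 0.5775 0.5776 0.5778 0.5784 0.579  0.5798 0.5805
 0.5835 0.5842 0.5849 0.5854 0.586  0.5866 0.5873 0.5878 0.5884 0.5892
 0.5897 0.5904 0.591  0.5915 0.5922 0.5927 0.5931 0.5933 0.5935 0.594
 0.5947 0.5953 0.5959 0.5963 0.5964 0.597  0.5979 0.5986 0.5995] [ 0.029  0.028  0.028  0.028  0.029  0.028  0.027  0.029  0.028  0.029
  0.029  0.028  0.029  0.028  0.028  0.029  0.0
[... 867 characters left out ...]
98
 0.5903 0.591  0.5915 0.592  0.5925 0.5928 0.593  0.5932 0.5938 0.5943
 0.5951 0.5956 0.596  0.5961 0.5967 0.5976 0.5983 0.5992 0.5998] [ 0.029  0.027  0.028  0.029  0.028  0.028  0.027  0.028  0.029  0.028
  0.028  0.028  0.029  0.029  0.027  0.029  0.028  0.029  0.028  0.028
  0.028  0.028  0.029  0.027  0.027  0.029  0.026  0.027  0.029  0.027
  0.028  0.028  0.028  0.028  0.029  0.03   0.028  0.028  0.014  0.015
  0.027  0.025  0.028  0.013  0.026  0.014  0.014  0.013  0.025  0.027
  0.026  0.027  0.027  0.026  0.026  0.027  0.026  0.026  0.026  0.026
  0.026  0.027  0.026  0.026  0.025  0.024  0.023  0.014  0.015  0.014
  0.014  0.013  0.009  0.001  0.001  0.    -0.     0.    -0.   ]
```

```bash
python3 -m creep '0 0 0 0 -0.4 0 10;0 0 0 0 -0.8 0 10;0 0 0 0 -1.2 0 10;0 0 0 0 -1.5 0 10;0 0 0 0 -1.8 0 10;0 0 0 0 -2.1 0 10;0 0 0 0 -2.4 0 10;0 0 0 0 -2.7 0 10;0 0 0 0 -3 0 10;0 0 0 0 -3.3 0 10;0 0 0 0 -3.6 0 10;0 0 0 0 -3.9 0 10'
python3 - <<'E'
from h import *
pose(); d=get_image("wrist"); cv2.imwrite("pics/w3.png",d["image"])
E
```

```text
time_s: 7.4
position: [0.5314, -0.1271, 0.2151]
tool_rot: [[0.999, 0.054, 0.0], [0.054, -0.999, -0.0], [0.0, 0.0, -1.0]]
ft_force: [0.2, -0.6, -0.8]
grip_width: 0.0163
gripper_force: 98.0
t 7.4 pos [ 0.5314 -0.1271  0.2151] yaw(tool y) -86.89 z [ 0. -0. -1.] F [ 0.23 -0.6  -0.83] w 0.016287432640425033 gf 98.03651332855225 q6 61.02058031270389
```

View pics/w3.png

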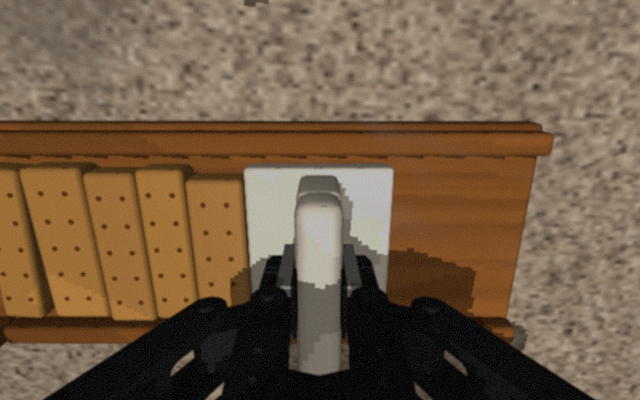

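The row is already nearly gathered at columns 0–245: flat, still slightly skewed, and in contact with the paddle's left edge. I'll keep pushing.

```bash
python3 -m creep '0 0 0 0 -0.3 0 10;0 0 0 0 -0.6 0 10;0 0 0 0 -0.9 0 10;0 0 0 0 -1.2 0 10;0 0 0 0 -1.5 0 10;0 0 0 0 -1.8 0 10;0 0 0 0 -2.1 0 10;0 0 0 0 -2.4 0 10;0 0 0 0 -2.7 0 10;0 0 0 0 -3 0 10;0 0 0 0 -3.3 0 10;0 0 0 0 -3.6 0 10'
python3 - <<'E'
from h import *
pose(); d=get_image("wrist"); cv2.imwrite("pics/w4.png",d["image"])
w=flat(d); x,y,z=w.T
p=(abs(x-.53)<.03)&(z>.024)&(z<.0345)&(y>-.06); print('rowtop z',np.percentile(z[p],[2,50,98]))
w=flat(get_image("side"),get_image("scene")); x,y,z=w.T
p=(abs(x-.52)<.03)&(z>.026)&(z<.036)&(y>0)&(y<.18); print('far end of row y',np.percentile(y[p],[50,98,99.5]) if p.sum() else 0)
E
```

```text
time_s: 8.65
position: [0.5255, -0.0192, 0.2151]
tool_rot: [[0.999, 0.054, 0.0], [0.054, -0.999, 0.0], [0.0, -0.0, -1.0]]
ft_force: [0.3, -1.0, -1.4]
grip_width: 0.0164
gripper_force: 98.0
t 8.65 pos [ 0.5255 -0.0192  0.2151] yaw(tool y) -86.89 z [ 0.  0. -1.] F [ 0.25 -1.   -1.45] w 0.016372522647300526 gf 98.01340341567993 q6 71.88470937865604
rowtop z [0.02671523 0.02985191 0.03128707]
far end of row y [0.0762157 0.1389772 0.141298 ]
```

```bash
python3 -m creep '0 0 0 0 -0.17 0 10;0 0 0 0 -0.34 0 10;0 0 0 0 -0.51 0 10;0 0 0 0 -0.68 0 10;0 0 0 0 -0.8 0 10;0 0 0 0 -0.9 0 10;0 0 0 0 -1.0 0 10;0 0 0 0 -1.05 0 10;0 0 0 0 -1.1 0 10;0 0 0 0 -1.13 0 10;0 0 0 0 -1.16 0 10;0 0 0 0 -1.16 0 10'
python3 - <<'E'
from h import *
pose(); d=get_image("wrist"); cv2.imwrite("pics/w5.png",d["image"])
w=flat(get_image("side"),get_image("scene")); x,y,z=w.T
p=(abs(x-.52)<.03)&(z>.026)&(z<.033)&(y>0)&(y<.19); print('far end of row y',np.percentile(y[p],[50,98,99.5]) if p.sum() else 0)
p=(abs(x-.515)<.04)&(z>.044)&(z<.052)&(y>.15)&(y<.21); print('end wall y',np.percentile(y[p],[.5,2,50,98]) if p.sum() else 0)
E
```

```text
time_s: 10.0
position: [0.5237, 0.0148, 0.2151]
tool_rot: [[0.999, 0.054, -0.0], [0.054, -0.999, 0.0], [0.0, -0.0, -1.0]]
ft_force: [-0.0, -1.0, -0.8]
grip_width: 0.0168
gripper_force: 98.1
t 10.0 pos [0.5237 0.0148 0.2151] yaw(tool y) -86.9 z [-0.  0. -1.] F [-0.   -1.03 -0.8 ] w 0.01679958148520921 gf 98.14115881919861 q6 75.54964531224572
far end of row y [0.0970673  0.17039468 0.1791012 ]
end wall y [0.17914632 0.17934105 0.18429537 0.20417659]
```

View pics/w5.png

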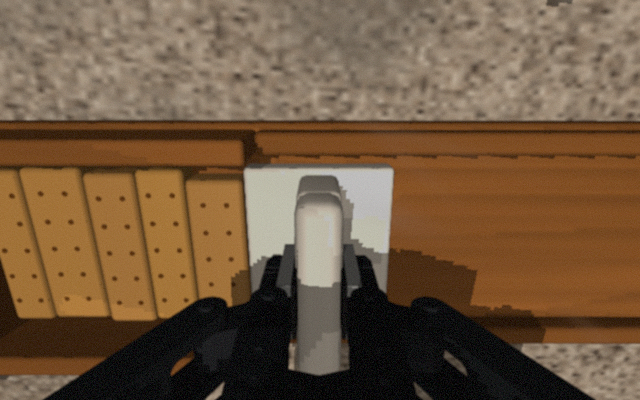

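The row is compact and flat at columns 0–245. The paddle's leading edge is at the start of the walls (245,165) with clearance. Now I'll creep forward.

```bash
python3 -m creep '0 0 0 0 -0.02 0 10;0 0 0 0 -0.04 0 10;0 0 0 0 -0.06 0 10;0 0 0 0 -0.08 0 10;0 0 0 0 -0.1 0 10;0 0 0 0 -0.12 0 10;0 0 0 0 -0.14 0 10;0 0 0 0 -0.15 0 10;0 0 0 0 -0.16 0 10;0 0 0 0 -0.17 0 10;0 0 0 0 -0.17 0 10'
```

```text
time_s: 11.25
position: [0.5234, 0.0199, 0.2151]
tool_rot: [[0.999, 0.054, -0.0], [0.054, -0.999, 0.0], [-0.0, -0.0, -1.0]]
ft_force: [0.4, -0.2, -0.9]
grip_width: 0.0166
gripper_force: 98.1
```

```bash
python3 -m creep '0 0 0 0 -0.01 0 10;0 0 0 0 -0.02 0 10;0 0 0 0 -0.03 0 10;0 0 0 0 -0.04 0 10;0 0 0 0 -0.05 0 10;0 0 0 0 -0.06 0 10;0 0 0 0 -0.06 0 10'
```

```text
time_s: 11.95
position: [0.5233, 0.0217, 0.2151]
tool_rot: [[0.999, 0.054, -0.0], [0.054, -0.999, 0.0], [-0.0, -0.0, -1.0]]
ft_force: [-0.3, -1.4, -0.5]
grip_width: 0.0164
gripper_force: 98.1
```

```bash
python3 -m creep '0 0 0 0 -0.01 0 10;0 0 0 0 -0.02 0 10;0 0 0 0 -0.03 0 10;0 0 0 0 -0.04 0 10;0 0 0 0 -0.05 0 10;0 0 0 0 -0.05 0 10'
```

```text
time_s: 12.55
position: [0.5232, 0.0232, 0.2151]
tool_rot: [[0.999, 0.054, -0.0], [0.054, -0.999, 0.0], [-0.0, -0.0, -1.0]]
ft_force: [-0.3, -0.3, -1.6]
grip_width: 0.0161
gripper_force: 98.1
```

```bash
python3 - <<'E'
from h import *
w=flat(get_image("side"),get_image("scene")); x,y,z=w.T
for zz in ((.018,.026),(.026,.033)):
    p=(abs(x-.515)<.03)&(z>zz[0])&(z<zz[1])&(y>.13)&(y<.2); print(np.round(np.sort(y[p])[::max(1,p.sum()//25)],4))
E
```

```text
[0.1307 0.1315 0.1318 0.1321 0.1332 0.1359 0.1369 0.1439 0.1441 0.1444
 0.15   0.1522 0.1553 0.1577 0.1586 0.1592 0.1595 0.1605 0.1613 0.1898
 0.1899 0.1901 0.1903 0.1912 0.1917 0.192  0.1923 0.1924 0.1927 0.1928
 0.1929 0.193  0.1932 0.194  0.1943 0.1943 0.1944 0.1951]
[0.1301 0.1315 0.1338 0.1353 0.1377 0.1392 0.1411 0.1432 0.1451 0.1472
 0.1487 0.15   0.1515 0.1538 0.155  0.1574 0.1588 0.1619 0.1634 0.1649
 0.1669 0.1684 0.1706 0.1759 0.1811 0.1954]
```

```bash
python3 -m creep '0 0 0 0 -0.01 0 10;0 0 0 0 -0.02 0 10;0 0 0 0 -0.03 0 10;0 0 0 0 -0.04 0 10;0 0 0 0 -0.05 0 10;0 0 0 0 -0.05 0 10'
```

```text
time_s: 13.25
position: [0.5232, 0.0243, 0.2152]
tool_rot: [[0.999, 0.054, 0.0], [0.054, -0.999, -0.001], [0.0, 0.001, -1.0]]
ft_force: [-0.3, -5.5, -1.0]
grip_width: 0.0165
gripper_force: 98.2
```

```bash
python3 -m creep '0 0 0 0 -0.007 0 10;0 0 0 0 -0.014 0 10;0 0 0 0 -0.021 0 10;0 0 0 0 -0.028 0 10;0 0 0 0 -0.035 0 10;0 0 0 0 -0.035 0 10'
```

```text
time_s: 13.85
position: [0.5232, 0.0247, 0.2153]
tool_rot: [[0.999, 0.055, 0.0], [0.055, -0.999, -0.003], [0.0, 0.003, -1.0]]
ft_force: [-2.0, -10.7, -0.3]
grip_width: 0.0162
gripper_force: 98.4
```

```bash
python3 -m creep '0 0 0 0 0 0 10;0 0 0 0 0 0 10;0 0 0 0 0 0 10'; python3 - <<'E'
from h import *
pose(); a=get_image("wrist")["image"]; b=get_image("scene")["image"]
cv2.imwrite("pics/m6.png",np.vstack([cv2.resize(a[120:400,:300],None,fx=1.3,fy=1.3),cv2.resize(b[195:275,235:365],(390,240),interpolation=cv2.INTER_CUBIC)])[:600])
E
```

```text
time_s: 14.15
position: [0.5232, 0.0247, 0.2153]
tool_rot: [[0.999, 0.055, 0.0], [0.055, -0.999, -0.003], [0.0, 0.003, -1.0]]
ft_force: [-1.3, -10.2, 0.6]
grip_width: 0.0163
gripper_force: 98.4
t 14.15 pos [0.5232 0.0247 0.2153] yaw(tool y) -86.87 z [ 0.    -0.003 -1.   ] F [ -1.34 -10.18   0.64] w 0.016329422684361373 gf 98.38160634040833 q6 76.73516866974217
```

View pics/m6.png

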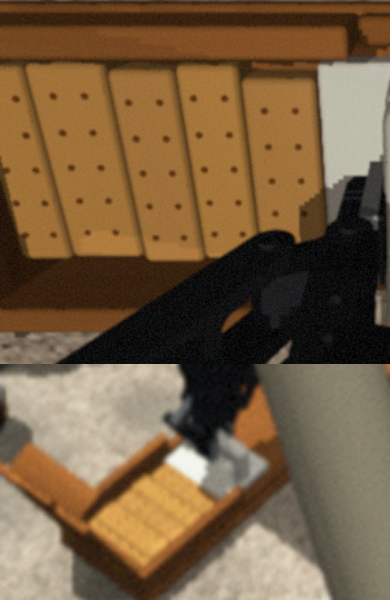

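The row looks closed and flat, with no visible gaps, and has been pressed at about 10 N for long enough. I'll back off slowly, lift and check it from above.

```bash
python3 -m creep '0 0 0 0 0.03 0 10;0 0 0 0 0.06 0 10;0 0 0 0 0.12 0 10;0 0 0 0 0.25 0 10;0 0 0 0 0.4 0 10;0 0 0 0 0.4 -0.3 10;0 0 0 0 0.4 -1 10;0 0 0 0 0.4 -2 10;0 0 0 0 0.4 -2.5 10;0 0 0 0 0.4 -2.5 10;0 0 0 0 0.4 -2.5 10'; python3 - <<'E'
from h import *
pose(); d=get_image("wrist"); cv2.imwrite("pics/w7.png",d["image"])
w=flat(d); x,y,z=w.T
p=(abs(x-.516)<.045)&(z>.0265)&(z<.033)&(y>.03)&(y<.19); rect(w,p,'row')
for xx in (.49,.5,.51,.52,.53,.54,.55):
    q=p&(abs(x-xx)<.003); print(xx,np.round(np.percentile(y[q],[.5,99.5]),4))
p=(abs(x-.515)<.04)&(z>.044)&(z<.051)&(y>.15)&(y<.21); rect(w,p,'wall top')
print(np.percentile(y[p],[1,99]) if p.sum() else 0)
E
```

```text
time_s: 15.35
position: [0.5235, 0.0137, 0.29]
tool_rot: [[0.999, 0.054, -0.0], [0.054, -0.999, 0.0], [-0.0, -0.0, -1.0]]
ft_force: [0.3, -0.2, -1.9]
grip_width: 0.0168
gripper_force: 98.3
t 15.35 pos [0.5235 0.0137 0.29  ] yaw(tool y) -86.89 z [-0.  0. -1.] F [ 0.25 -0.17 -1.9 ] w 0.016752151168718477 gf 98.30891847610474 q6 75.43071096947959
row 19361 [0.5151 0.1212] [0.0891 0.1242] 1.1 z [0.0286 0.0301 0.0313]
0.49 [0.0628 0.1798]
0.5 [0.0632 0.1805]
0.51 [0.0636 0.181 ]
0.52 [0.0642 0.1814]
0.53 [0.0647 0.1821]
0.54 [0.0655 0.1827]
0.55 [0.0603 0.1833]
wall top 2935 [0.5149 0.1877] [0.0806 0.0164] 3.7 z [0.045 0.048 0.05 ]
[0.17869264 0.19485158]
```

View pics/w7.png

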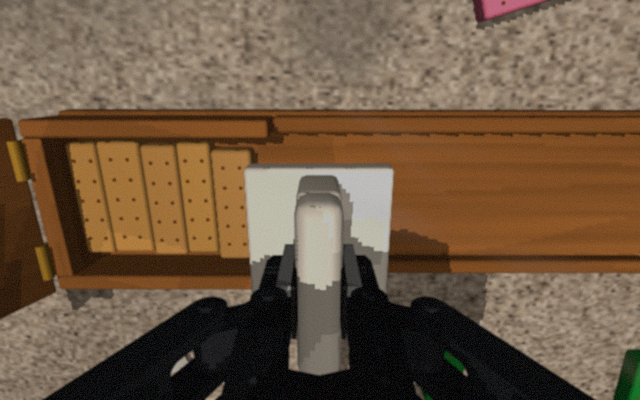

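The row is tight against the end wall, at columns 68–252, all flat and square. Now I'll take the smoother back to its free spot on the worktop.

```bash
python3 -m creep '0 0 0 -0.1 1 0 10;0 0 0 -0.3 2.3 0 10;0 0 0 -0.5 3.6 0 10;0 0 0 -0.7 4.9 0 10;0 0 0 -0.9 6.2 0 10;0 0 0 -1.1 7.5 0 10;0 0 0 -1.3 8.8 0 10;0 0 0 -1.5 10.1 0 10;0 0 0 -1.7 11.4 0 10;0 0 0 -1.97 12.5 0 10;0 0 0 -1.97 13.2 0.5 10;0 0 0 -1.97 13.2 1 10'
python3 -m creep '0 0 0 0 0 0.6 10;0 0 0 0 0 1.2 10;0 0 0 0 0 1.6 10;0 0 0 0 0 1.8 10;0 0 0 0 0 1.9 10;0 0 0 0 0 1.95 10;0 0 0 0 0 1.98 10;0 0 0 0 0 1.98 10'; python3 -c "
from h import *
pose()"
```

```text
time_s: 16.6
position: [0.4855, -0.3876, 0.2583]
tool_rot: [[0.999, 0.051, -0.001], [0.051, -0.999, 0.0], [-0.001, -0.0, -1.0]]
ft_force: [1.0, 0.7, -0.6]
grip_width: 0.0166
gripper_force: 98.4
time_s: 17.4
position: [0.4863, -0.3849, 0.2012]
tool_rot: [[0.999, 0.054, 0.001], [0.054, -0.999, -0.001], [0.001, 0.001, -1.0]]
ft_force: [0.5, -0.2, -1.8]
grip_width: 0.0167
gripper_force: 98.4
t 17.4 pos [ 0.4863 -0.3849  0.2012] yaw(tool y) -86.89 z [ 0.001 -0.001 -1.   ] F [ 0.49 -0.19 -1.81] w 0.016703232723878074 gf 98.35396528244019 q6 37.603536824861195
```

```bash
python3 -m creep '0 0 0 0 0 0.025 10;0 0 0 0 0 0.045 10;0 0 0 0 0 0.045 10;0 0 0 0 0 0.045 30;0 0 0 0 0 0.045 60;0 0 0 0 0 0.045 60;0 0 0 0 0 0.045 60;0 0 0 0 0 0.045 60;0 0 0 0 0 -0.5 60;0 0 0 0 0 -1.5 60;0 0 0 0 0 -3 60;0 0 0 0 0 -4 60'
python3 - <<'E'
from h import *
pose(); w=flat(get_image("wrist")); x,y,z=w.T; near=(abs(x-.486)<.07)&(abs(y+.385)<.07)
rect(w,near&(z>.045)&(z<.062),'bar'); rect(w,near&(z>.008)&(z<.016),'paddle')
for n in("scene","side"):
  d=get_image(n); cv2.imwrite(f"pics/{n}8.png",d["image"]); w=flat(d); x,y,z=w.T; m=(abs(x-.51)<.05)&(y>.1)&(y<.36)&(z>.06)&(z<.17)
  A=np.c_[z[m],x[m],np.ones(m.sum())]; c=np.linalg.lstsq(A,y[m],rcond=None)[0]; print(n,m.sum(),'lid y = a z+b x+c',np.round(c,3),'slope deg',np.degrees(np.arctan(c[0])),'y at z=.049,x=.512',c@[.049,.512,1])
E
```

```text
time_s: 18.6
position: [0.4862, -0.3849, 0.3236]
tool_rot: [[0.999, 0.054, 0.002], [0.054, -0.999, -0.002], [0.002, 0.002, -1.0]]
ft_force: [0.4, 0.1, 1.1]
grip_width: 0.0599
gripper_force: 0.0
t 18.6 pos [ 0.4862 -0.3849  0.3236] yaw(tool y) -86.89 z [ 0.002 -0.002 -1.   ] F [0.44 0.07 1.06] w 0.05989212712123499 gf 0.0 q6 37.601624946885956
bar 2506 [ 0.4861 -0.3855] [0.0767 0.018 ] 3.2 z [0.051  0.0547 0.0561]
paddle 5880 [ 0.4854 -0.3856] [0.0843 0.0701] 3.2 z [0.011  0.0122 0.0134]
scene 70 lid y = a z+b x+c [0.455 0.053 0.153] slope deg 24.462062530813558 y at z=.049,x=.512 0.20212381008382518
side 191 lid y = a z+b x+c [0.476 0.054 0.141] slope deg 25.459004264425907 y at z=.049,x=.512 0.19184023442025405
```

The smoother is released and lies flat. Next is the lid, which has its inner face at 2.01 rad. I'll check that the space behind it is free before going there.

```bash
python3 - <<'E'
from h import *
w=flat(get_image("side"),get_image("scene")); x,y,z=w.T
m=(x>.40)&(x<.62)&(y>.275)&(y<.45)&(z>.03)
H,xe,ye=np.histogram2d(x[m],y[m],bins=[np.arange(.40,.63,.04),np.arange(.275,.46,.025)]); print(H.astype(int))
if m.any(): print(np.percentile(y[m],[0,5,50]),z[m].max())
m=(abs(x-.51)<.05)&(y>.22)&(y<.3)&(z>.15); print('lid top z',np.percentile(z[m],[95,99.5]),'y',np.percentile(y[m],[50,99.5]))
E
```

```text
[[0 0 0 0 0 0 0]
 [0 0 0 0 0 0 0]
 [0 0 0 0 0 0 0]
 [0 0 0 0 0 0 0]
 [0 0 0 0 0 0 0]]
lid top z [0.19429288 0.19747104] y [0.24601831 0.26505848]
```

```bash
python3 -m creep '0 0 0 0 0 -1.6 0;0 0 0 0 0 -3.2 0;0 0 -1 0 -0.8 -3.6 0;0 0 -2 0.1 -2 -3.6 0;0 0 -3 0.2 -3.3 -3.6 0;0 0 -4 0.3 -4.7 -3.6 0;0 0 -5 0.4 -6.1 -3.6 0;0 0 -6 0.5 -7.5 -3.6 0;0 0 -7 0.6 -8.9 -3.6 0;0 0 -8 0.7 -10.3 -3.6 0;0 0 -9 0.8 -11.7 -3.6 0;0 0 -9.9 0.9 -12.8 -3.6 0' 60
python3 -c "
from h import *
pose(); s=env.observe(); R=np.array(s['tool_rot']); print(np.round(R.T@(np.array([.506,.325,.43])-s['position'])/.03,2))"
```

```text
time_s: 20.05
position: [0.4921, 0.002, 0.4273]
tool_rot: [[0.128, 0.992, -0.003], [0.992, -0.128, 0.001], [0.001, -0.003, -1.0]]
ft_force: [0.6, -0.2, -0.9]
grip_width: -0.0001
gripper_force: 0.0
t 20.05 pos [0.4921 0.002  0.4273] yaw(tool y) -7.33 z [-0.003  0.001 -1.   ] F [ 0.59 -0.16 -0.86] w -7.975208719876894e-05 gf 0.0 q6 -6.253387709704056
[10.74 -0.91 -0.08]
```

```bash
python3 -m creep '0 0 -0.4 1 -0.1 -0.1 0;0 0 -0.8 2.5 -0.2 -0.1 0;0 0 -1.3 4 -0.3 -0.1 0;0 0 -1.3 5.5 -0.5 -0.1 0;0 0 -1.3 7 -0.6 -0.1 0;0 0 -1.3 8.5 -0.7 -0.1 0;0 0 -1.3 9.8 -0.8 -0.1 0;0 0 -1.3 10.74 -0.9 -0.1 0;0 0 -1.3 10.74 -0.9 -0.1 0;0 0 -1.3 10.74 -0.9 -0.1 0'
python3 -c "
from h import *
pose(); s=env.observe(); R=np.array(s['tool_rot']); print(np.round(R.T@(np.array([.506,.305,.333])-s['position'])/.03,2))"
```

```text
time_s: 21.05
position: [0.5088, 0.3231, 0.43]
tool_rot: [[-0.048, 0.999, -0.003], [0.999, 0.048, -0.001], [-0.001, -0.003, -1.0]]
ft_force: [0.6, -0.2, -0.3]
grip_width: -0.0002
gripper_force: 0.0
t 21.05 pos [0.5088 0.3231 0.43  ] yaw(tool y) 2.76 z [-0.003 -0.001 -1.   ] F [ 0.65 -0.21 -0.26] w -0.00017636641666063447 gf 0.0 q6 18.416526425046516
[-0.59 -0.11  3.24]
```

```bash
python3 -m creep '0 0 0 0 0 1 0;0 0 0 0 0 2 0;0 0 0 0 0 2.8 0;0 0 0 0 0 3.13 0;0 0 0 -0.4 0 3.13 0;0 0 0 -0.8 0 3.13 0;0 0 0 -1.2 0 3.13 0;0 0 0 -1.6 0 3.13 0;0 0 0 -1.9 0 3.13 0;0 0 0 -2.2 0 3.13 0;0 0 0 -2.5 0 3.13 0;0 0 0 -2.8 0 3.13 0'
cat >> h.py <<'E'
def lid():
    pose()
    for n in("scene","side"):
        w=flat(get_image(n)); x,y,z=w.T
        m=(((x<.497)&(x>.465))|((x>.53)&(x<.56)))&(y>.0)&(y<.3)&(z>.065)&(z<.22)
        print(n,m.sum(),'zmax,y there',np.round(np.percentile(z[m],99),3) if m.any() else 0)
        for a in(.07,.1,.13,.16,.19):
            q=m&(abs(z-a)<.008)
            if q.sum()>3: print('  z',a,'y',np.round(np.percentile(y[q],[10,50,90]),3),q.sum())
E
python3 -c "
from h import *
lid()"
```

```text
time_s: 22.25
position: [0.5126, 0.2387, 0.3396]
tool_rot: [[-0.048, 0.999, 0.002], [0.999, 0.048, 0.002], [0.002, 0.003, -1.0]]
ft_force: [-6.0, 4.8, 22.4]
grip_width: 0.0
gripper_force: 1.3
t 22.25 pos [0.5126 0.2387 0.3396] yaw(tool y) 2.72 z [ 0.002  0.002 -1.   ] F [-6.01  4.77 22.36] w 8.215706120297355e-06 gf 1.3082378689432517 q6 10.22612338350589
scene 338 zmax,y there 0.219
  z 0.07 y [0.203 0.206 0.208] 32
  z 0.1 y [0.207 0.21  0.212] 25
  z 0.13 y [0.213 0.215 0.216] 19
  z 0.16 y [0.218 0.219 0.221] 22
  z 0.19 y [0.194 0.211 0.225] 106
side 1049 zmax,y there 0.219
  z 0.07 y [0.194 0.197 0.2  ] 90
  z 0.1 y [0.199 0.202 0.206] 115
  z 0.13 y [0.203 0.207 0.211] 120
  z 0.16 y [0.209 0.213 0.216] 121
  z 0.19 y [0.187 0.201 0.221] 160
```

The lid is moving (about 1.74 rad), but its lip catches a step on the gripper and pushes up with 22 N. I'll raise the tool to clear it, then carry on with only the fingertips.

```bash
python3 -m creep '0 0 0 0 0 -0.3 0;0 0 0 0 0 -0.6 0;0 0 0 0 0 -0.83 0;0 0 0 0 0 -0.83 0'
python3 -m creep '0 0 0 -0.3 0 0 0;0 0 0 -0.6 0 0 0;0 0 0 -0.9 0 0 0;0 0 0 -0.9 0 0 0'
python3 -c "
from h import *
lid()"
```

```text
time_s: 22.75
position: [0.5128, 0.239, 0.3638]
tool_rot: [[-0.047, 0.999, 0.002], [0.999, 0.047, 0.0], [0.0, 0.002, -1.0]]
ft_force: [-1.1, -0.6, 0.2]
grip_width: -0.0001
gripper_force: 0.0
time_s: 23.15
position: [0.5141, 0.2107, 0.3625]
tool_rot: [[-0.046, 0.999, -0.001], [0.999, 0.046, -0.001], [-0.001, -0.001, -1.0]]
ft_force: [-0.2, 0.6, -0.3]
grip_width: -0.0001
gripper_force: 0.0
t 23.15 pos [0.5141 0.2107 0.3625] yaw(tool y) 2.62 z [-0.001 -0.001 -1.   ] F [-0.23  0.6  -0.25] w -0.0001365100927646906 gf 0.0 q6 7.4634640265508025
scene 559 zmax,y there 0.204
  z 0.07 y [0.197 0.201 0.204] 51
  z 0.1 y [0.198 0.2   0.203] 54
  z 0.13 y [0.196 0.199 0.202] 54
  z 0.16 y [0.196 0.198 0.201] 41
  z 0.19 y [0.164 0.183 0.198] 123
side 933 zmax,y there 0.198
  z 0.07 y [0.189 0.193 0.195] 80
  z 0.1 y [0.189 0.192 0.195] 99
  z 0.13 y [0.189 0.191 0.194] 112
  z 0.16 y [0.188 0.191 0.194] 115
  z 0.19 y [0.16  0.174 0.193] 222
```

```bash
python3 -m creep '0 0 0 -0.29 0 0.04 0;0 0 0 -0.58 0 0.09 0;0 0 0 -0.86 0 0.13 0;0 0 0 -1.13 0 0.17 0;0 0 0 -1.44 0 0.26 0;0 0 0 -1.75 0 0.35 0;0 0 0 -2.01 0 0.46 0;0 0 0 -2.27 0 0.57 0;0 0 0 -2.55 0 0.73 0;0 0 0 -2.82 0 0.9 0;0 0 0 -3.04 0 1.07 0;0 0 0 -3.26 0 1.24 0'
python3 -c "
from h import *
lid()"
```

```text
time_s: 24.45
position: [0.5186, 0.1137, 0.325]
tool_rot: [[-0.047, 0.999, -0.0], [0.999, 0.047, 0.0], [0.0, -0.0, -1.0]]
ft_force: [0.3, -0.4, 0.8]
grip_width: 0.0001
gripper_force: 0.2
t 24.45 pos [0.5186 0.1137 0.325 ] yaw(tool y) 2.7 z [-0.  0. -1.] F [ 0.32 -0.39  0.77] w 9.035522076336917e-05 gf 0.1578278221313667 q6 -3.1192737344423294
scene 894 zmax,y there 0.216
  z 0.07 y [0.176 0.182 0.19 ] 118
  z 0.1 y [0.147 0.154 0.163] 150
  z 0.13 y [0.118 0.126 0.134] 148
  z 0.16 y [0.093 0.098 0.106] 58
side 539 zmax,y there 0.219
  z 0.1 y [0.134 0.145 0.146] 5
  z 0.13 y [0.068 0.071 0.076] 83
  z 0.16 y [0.085 0.09  0.095] 80
  z 0.19 y [0.1   0.104 0.107] 18
```

```bash
python3 -m creep '0 0 0 -0.23 0 0.23 0;0 0 0 -0.45 0 0.46 0;0 0 0 -0.62 0 0.68 0;0 0 0 -0.79 0 0.91 0;0 0 0 -0.95 0 1.19 0;0 0 0 -1.11 0 1.47 0;0 0 0 -1.21 0 1.73 0;0 0 0 -1.31 0 2 0;0 0 0 -1.39 0 2.27 0;0 0 0 -1.46 0 2.54 0;0 0 0 -1.46 0 2.54 0'
python3 -m creep '0 0 0 -0.02 0 0.1 0;0 0 0 -0.03 0 0.2 0;0 0 0 -0.04 0 0.3 0;0 0 0 -0.05 0 0.38 0;0 0 0 -0.06 0 0.46 0;0 0 0 -0.06 0 0.54 0;0 0 0 -0.06 0 0.54 0'
python3 -c "
from h import *
pose()
w=flat(get_image('scene')); x,y,z=w.T; m=((x<.49)|(x>.54))&(abs(x-.513)<.055)&(y>.045)&(y<.19)&(z>.03)&(z<.09)
print(m.sum(),np.polyfit(y[m],z[m],1)); print(np.percentile(z[m],[5,50,95]))"
```

```text
time_s: 25.65
position: [0.5205, 0.0704, 0.2482]
tool_rot: [[-0.047, 0.999, -0.002], [0.999, 0.047, 0.0], [0.0, -0.002, -1.0]]
ft_force: [-1.0, 0.6, 0.6]
grip_width: -0.0002
gripper_force: 0.0
time_s: 26.35
position: [0.5207, 0.0688, 0.2328]
tool_rot: [[-0.047, 0.999, -0.001], [0.999, 0.047, 0.0], [0.0, -0.001, -1.0]]
ft_force: [0.0, -0.5, -0.6]
grip_width: -0.0002
gripper_force: 0.0
t 26.35 pos [0.5207 0.0688 0.2328] yaw(tool y) 2.71 z [-0.001  0.    -1.   ] F [ 0.01 -0.45 -0.6 ] w -0.00024131407656573792 gf 0.0 q6 -8.107990377715806
849 [0.01727851 0.0524831 ]
[0.03781632 0.05626937 0.06063815]
```

```bash
python3 -m creep '0 0 0 0 0 0.03 0;0 0 0 0 0 0.05 0;0 0 0 0 0 0.07 0;0 0 0 0 0 0.09 0;0 0 0 0 0 0.11 0;0 0 0 0 0 0.11 0;0 0 0 0 0 0.11 0'
```

```text
time_s: 27.1
position: [0.5207, 0.0688, 0.2304]
tool_rot: [[-0.047, 0.999, 0.001], [0.999, 0.047, -0.0], [-0.0, 0.001, -1.0]]
ft_force: [-2.5, 0.9, 5.9]
grip_width: 0.0
gripper_force: 3.1
```

```bash
python3 -m creep '0 0 0 0 0 0.03 0;0 0 0 0 0 0.05 0;0 0 0 0 0 0.05 0;0 0 0 0 0 0.05 0'
python3 -m creep '0 0 0 0 0 -0.3 0;0 0 0 0 0 -1.5 0;0 0 0 0 0 -3 0;0 0 0 0 0 -4.5 0;0 0 0 0 0 -5 0;0 0 0 0 0 -5 0'
python3 - <<'E'
from h import *
pose(); d=get_image("side"); a=get_image("wrist")
cv2.imwrite("pics/f9.png",np.vstack([d["image"][100:400,150:550],a["image"][::2,::2][:, :].repeat(1,0)[:200,:320] if 0 else cv2.resize(a["image"],(400,250))]))
w=flat(a); x,y,z=w.T; m=(abs(x-.515)<.04)&(y>.06)&(y<.18)&(z>.04)&(z<.08)
A=np.c_[y[m],x[m],np.ones(m.sum())]; print('lid plane',m.sum(),np.linalg.lstsq(A,z[m],rcond=None)[0],np.percentile(z[m],[2,50,98]))
w=flat(d); x,y,z=w.T; m=(abs(x-.486)<.03)&(abs(y+.385)<.03)&(z>.008)&(z<.018); print('paddle',np.median(z[m]))
E
```

```text
time_s: 27.5
position: [0.5206, 0.0688, 0.2302]
tool_rot: [[-0.047, 0.999, 0.002], [0.999, 0.047, -0.0], [-0.0, 0.002, -1.0]]
ft_force: [-6.0, -0.6, 20.1]
grip_width: -0.0001
gripper_force: 9.9
time_s: 28.1
position: [0.5207, 0.0688, 0.3807]
tool_rot: [[-0.047, 0.999, 0.005], [0.999, 0.047, -0.0], [-0.001, 0.005, -1.0]]
ft_force: [-0.8, -0.2, -0.6]
grip_width: -0.0001
gripper_force: 0.0
t 28.1 pos [0.5207 0.0688 0.3807] yaw(tool y) 2.71 z [ 0.005 -0.    -1.   ] F [-0.78 -0.17 -0.61] w -0.00013393171098585236 gf 0.0 q6 -8.110378240297472
lid plane 14917 [0.00086758 0.00014158 0.05719114] [0.05584851 0.05736816 0.05894962]
paddle 0.011296916979846694
```

View pics/f9.png

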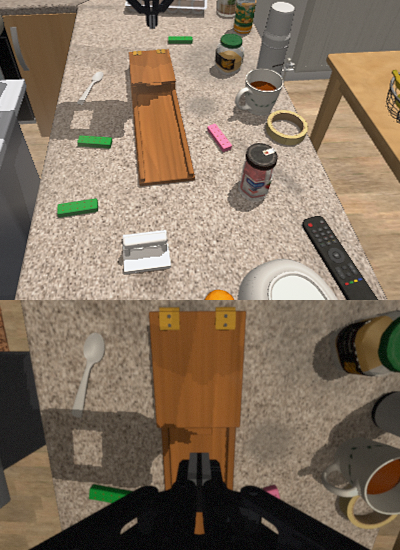

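The lid is level and fully shut: its plane is flat to 0.001 rad at z = 0.057. The smoother lies flat at (147,252) in the picture, off the board, and the bystanders haven't moved. I'll hand it in.

```bash
python3 -c "
from h import *
print(job.close_job())"
```

```text
the job is handed in; nothing more can be done
None
```

The job is handed in: the row was pressed tight against the end wall at about 10 N, the smoother lies flat on the worktop off the board, and the lid is fully shut; the hand-in gave no verdict.

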